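Hover the sticky heatsink over its chip

ROBOT

A 6-joint arm with a two-finger parallel gripper is mounted at the origin on the work surface. World frame = base frame: x ahead of the robot, y to its left, z up, the work surface at z = 0. Lengths are in m, angles in degrees, forces in N, time in s.
With the tool pointing down it reaches from about 0.275 to 0.825 m from the base axis. Payload 5.2 kg.
Tool frame: the origin (TCP) lies at the very end of the fingers, on their centre line; the grasp point (between the pads) lies 19 mm behind it; z points along the fingers, y is the line along which they close (so a half turn about z gives the same grasp; the last joint's range is limited). The gripper opens to 93 mm and grips with 3 to 60 N. Pads are 15 mm wide; open, the fingers measure 128 mm over their backs; the gripper's body (75 mm by 188 mm) begins 65 mm behind the grasp point.
Start: joints at [-85.76, 14.817, 87.949, -0, 77.235, -11.62], TCP at [0.15, -0.529, 0.219] pointing down, gripper open.
Joint ranges: [-179.93, 179.93], [-52.35, 119.4], [10.71, 147.94], [-69.91, 249.91], [12.55, 155.21], [-178.61, 178.61]. Speed limits (degrees/s): [147.25, 147.25, 180, 180, 180, 180].

INTERFACE

Orientations are given as [roll, pitch, yaw] about the fixed x, y, z axes, in that order (R = Rz(yaw) Ry(pitch) Rx(roll)).
In Python, from station import read_state, snapshot, get_calibration, hand_in gives the robot as it stands.
- The arm moves only by the tool carry_out, never from a script. Its argument "motion" is text: rows parted by semicolons, each of 6 numbers parted by spaces: the shift along the tool's x, y, z in cm, then the turn, a rotation vector about the tool's x, y, z in rad. In form: dx dy dz rx ry rz; .... A call has 1 to 8 rows; each row is the pose to reach, as a shift and turn from the pose commanded when the call began, along the tool's axes at that moment; what a row does not reach only later rows make up. A row lasts 1/8 s, in which the tool goes at most 62.5 mm and 10.7 degrees, less where a joint would pass 70% of its speed; a pose out of reach is approached as far as the arm can. A call with a gripper value outside its range is refused whole. "fingers" is the finger opening in cm, from 0 to 9.3, set as the call begins (left out, the last holds). The fingers move at their own pace and stop on an object; "squeeze" is the grip in N (left out, the last holds). Time passes only in rows, so rows that repeat a pose let the fingers close. It gives the time, the measured TCP pose, the force, the opening and the grip force at its end, in the units of the state.
- read_state(): the state, without advancing time (a new reading comes with each control period).
- snapshot(name): name is "scene" or "top" or "wrist"; returns the picture (480x640x3 uint8, blue, green, red); there is no depth.
- get_calibration(name): a dict with "fx", "fy", "cx", "cy" (pixels), "dist" ([k1, k2, p1, p2, k3] as OpenCV has them; the pictures are not rectified), "origin" and "attitude" of the camera in the world. Camera axes: x right, y up, looking along -z (the intrinsics and any distortion apply to the point x, -y, -z); pixel columns grow to the right and rows downward; lengths in m; the calibration is good to about 2 mm. A picture is of the moment at which its call begins: read the wrist's pose just before it. get_calibration takes no time and is no camera call; for the wrist camera it gives the pose at the moment of the call.
- hand_in(): hands the job in; it is judged then, once.
The state is a dict: "t": time; "joints": joint angles; "qd": joint speeds; "joint_torque": joint torques, N m; "tool_pos": TCP position; "eef_rot": TCP orientation; "wrist_force": force on the tool from outside, world axes, zero at the start; "moment": the same for the moment, N m; "width": finger opening in m; "grip_force": force on a finger pad.
Only numpy, scipy, OpenCV 4.12 (cv2) and the standard library are available. Lean on these libraries where they do the work, as an engineer would, in place of code of your own. Each camera call takes 0.05 s, during which the arm holds its last target. There are 200 camera calls.

TASK

Take the silver finned heatsink off the white tray, carry it over the row of red part bins and hold it hovering about 8 mm above the big black chip in the middle of the green control board, level, centred and with its long sides along the chip's long sides. Its underside is sticky, so it must not touch the board or the bins, and the gripper must not bump them either; leave the black heatsink and the other things where they are. Finish still holding it steady there in the air: do not lower it onto the chip or let go.

Things in the scene. Friction and masses are not known exactly. Their poses are not given: they have to be found in the camera images.
- heatsink: loose silver (bare aluminium) heatsink, 56 (x) by 38 (y) by 32 mm high, 60 to 130 g: a 6 mm base and 7 fins 2 mm thick along x, the outer ones flush with its long sides: grip across the 38 mm. Origin: centre of its flat underside, z up. Half a turn makes no difference. Stands on one end of the tray, long side within 45 degrees of world x. Stickiness is not simulated: it lifts freely
- black_heatsink: loose black finned heatsink, 40 by 40 by 22 mm, on the other end of the tray, centre 90 to 115 mm from the silver one. Leave it. Origin at the centre of its underside
- tray: fixed white tray, 200 (x) by 110 (y) mm; its flat floor is 8 mm above the work surface, its rim 12 mm. Origin at the centre of its underside. It stands on one side of the bins (left or right varies), the board on the other
- board: fixed green board, 200 (x) by 150 (y) mm, top face 20 mm up. Origin on the work surface under its centre, z up. On it (own x, y; mm): chip at the centre; 4 blue capacitors 18 across, tops 55 up, at (-58,-20), (-58,12), (58,-12), (58,20); connectors 12 by 70: white at x -84, top 36 up, black at x 86, top 42 up; flat parts, tops under 24 up, along the long edges
- chip_top (a point): centre of the upper face of the black chip on the board, 24 mm above the work surface; the chip is 56 (x) by 38 (y) mm, the same outline as the silver heatsink, with a small grey patch on top and a thin white frame printed around it. The axes are the board's: x along the chip's long side, z up
- bins: fixed row of three open red part bins in one piece, 280 (x) by 70 (y) by 60 mm high, between tray and board. Origin at the centre of its underside
- flux_jar: loose jar with a yellow label and black cap, 50 mm across, 55 mm high, beyond the work; leave it. Origin at the centre of its underside
- solder_spool: loose spool of solder standing on a flange, blue flanges 54 mm across, 40 mm high, beyond the work; leave it. Origin at the centre of its underside
- screwdriver: loose screwdriver with a red handle, about 0.2 m long, lying to the left of the work; leave it. Origin on the work surface under its middle
Mind the look-alikes: they are no part of the job. What is meant by the heatsink is not orange, and is the larger of those in its own colour. Several things have the shape of the screwdriver; the one meant has the colours described above.

How it is judged:
By the outcome, as a careful person would: the job done as asked, in the order asked, and still so for the second after the job is handed in, while the arm keeps its last pose, push and grip.
It also fails if it takes over 45 s, if anything falls off the work surface, if the arm or the gripper's body presses on something with over 40 N, if the wrist force passes 120 N, or if a joint passes its speed limit or range.

## Working session

There is one attempt and no reset: what is moved stays moved. The work goes in short steps, Python scripts to look and compute and a tool call to move; the robot and the scene stay as the last step left them, time stands still between calls to the robot, and variables do not carry over. Pictures are saved under pics/ and viewed, at most 10 in all, crops included, and the job is handed in when it is done.

Besides the shell and the picture viewer there is one more tool, called by a JSON object that holds its "name" and its "arguments". carry_out: Moves the arm, as the interface text tells. Its arguments: {"type":"object","properties":{"motion":{"type":"string"},"fingers":{"type":"number"},"squeeze":{"type":"number"}},"required":["motion"]}

```bash
mkdir -p pics; python3 - <<'E'
from station import *
import cv2
for n in ("scene","top"):
    cv2.imwrite(f"pics/{n}0.png",snapshot(n)); c=get_calibration(n); print(n,c)
print(read_state())
E
```

```text
scene {'fx': 456.18743672607394, 'fy': 456.18743672607394, 'cx': 322.3479529396005, 'cy': 231.57408446693253, 'dist': array([-0.10715224,  0.        ,  0.        ,  0.        ,  0.        ]), 'origin': array([1.1946956 , 0.34218017, 0.64231436]), 'attitude': array([ 51.38220331,   0.87077416, 110.93587236])}
top {'fx': 483.1426968931778, 'fy': 483.1426968931778, 'cx': 322.89778256046884, 'cy': 246.28906467118495, 'dist': array([-0.07055285,  0.        ,  0.        ,  0.        ,  0.        ]), 'origin': array([0.44984749, 0.06605879, 1.26134843]), 'attitude': array([  2.99015952,   1.64585802, -90.29856693])}
{'t': 0.1, 'joints': array([-8.57588822e+01,  1.48551783e+01,  8.80030556e+01, -1.11046742e-03,
        7.72349784e+01, -1.16194942e+01]), 'qd': array([-0.01527229, -0.02867376, -0.07788322, -0.12744265,  0.11609245,
        0.01696236]), 'joint_torque': array([ 2.76953906e-03, -4.38209867e+01, -2.84644049e+01,  7.20983231e-02,
        3.62939795e-02, -4.09855147e-05]), 'tool_pos': array([ 0.15029418, -0.52856657,  0.21791222]), 'eef_rot': array([-1.79908480e+02, -1.77135556e-02,  1.58608441e+01]), 'wrist_force': array([0.02391437, 0.3482156 , 0.21257588]), 'moment': array([ 0.02442385, -0.02734467, -0.01392832]), 'grip_force': 0.0, 'width': 0.09277472028588371}
```

View pics/top0.png

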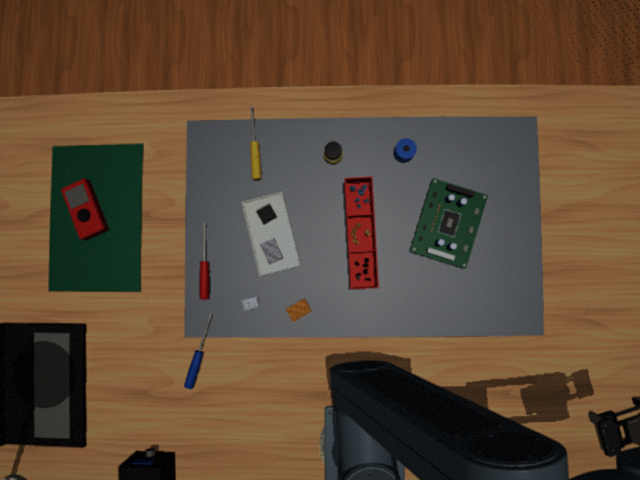

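View pics/scene0.png

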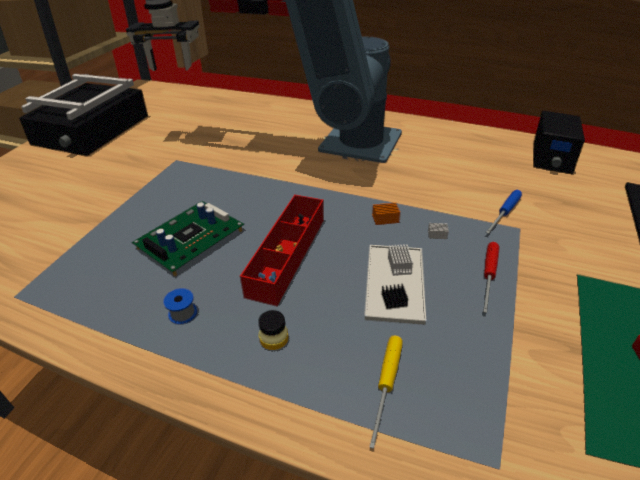

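Top view: silver heatsink on the tray at (272,250), black one at (267,213), chip at (450,223), bins at (361,233). Candidates for the heatsink: silver on tray (272,250), small silver block off the tray (250,303), orange finned (299,309) and black (267,213). I choose (272,250), since it is the larger silver one and is on the tray.

```bash
cat > h.py <<'E'
import numpy as np, cv2
from scipy.spatial.transform import Rotation as R
from station import *
def rot(e): return R.from_euler('xyz',e,degrees=True).as_matrix()
def ray(c,px):
    K=np.array([[c['fx'],0,c['cx']],[0,c['fy'],c['cy']],[0,0,1]])
    p=cv2.undistortPoints(np.array(px,float).reshape(-1,1,2),K,c['dist'])[:,0]
    d=np.c_[p[:,0],-p[:,1],-np.ones(len(p))]@rot(c['attitude']).T
    return np.array(c['origin']),d/np.linalg.norm(d,axis=1)[:,None]
def onplane(c,px,z):
    o,d=ray(c,px); return o+d*((z-o[2])/d[:,2])[:,None]
def tri(c1,p1,c2,p2):
    (o1,d1),(o2,d2)=ray(c1,[p1]),ray(c2,[p2]); a,b=d1[0],d2[0]
    s=np.linalg.lstsq(np.c_[a,-b],o2-o1,rcond=None)[0]
    q1,q2=o1+a*s[0],o2+b*s[1]; return (q1+q2)/2,np.linalg.norm(q1-q2)
def project(c,P):
    q=(np.atleast_2d(P)-c['origin'])@rot(c['attitude']); q=q*[1,-1,-1]
    K=np.array([[c['fx'],0,c['cx']],[0,c['fy'],c['cy']],[0,0,1]])
    return cv2.projectPoints(q,np.zeros(3),np.zeros(3),K,c['dist'])[0][:,0]
def blobs(m,amin=20):
    cs,_=cv2.findContours(m.astype(np.uint8),cv2.RETR_EXTERNAL,cv2.CHAIN_APPROX_NONE)
    return sorted([k for k in cs if cv2.contourArea(k)>amin],key=cv2.contourArea,reverse=True)
E
python3 - <<'E'
from h import *
im=cv2.imread('pics/top0.png'); c=get_calibration('top')
hsv=cv2.cvtColor(im,cv2.COLOR_BGR2HSV); H,S,V=[hsv[...,i].astype(int) for i in range(3)]
def rep(n,m,z,roi):
    x0,x1,y0,y1=roi; mm=np.zeros(m.shape,bool); mm[y0:y1,x0:x1]=m[y0:y1,x0:x1]
    for b in blobs(mm)[:2]:
        P=onplane(c,b.reshape(-1,2),z)[:,:2]
        r=cv2.minAreaRect((P*1000).astype(np.float32)); print(n,np.round(r[0]),np.round(r[1]),round(r[2],1))
rep('board',(H>45)&(H<85)&(S>90),.02,(395,500,165,280))
rep('bins',((H<8)|(H>172))&(S>150),.06,(330,390,165,300))
rep('tray',(S<40)&(V>165),.012,(235,305,185,285))
rep('black',(V<70),.03,(250,285,195,228))
sil=(V<190)&(V>70)&(S<60); rep('silver',sil,.04,(257,290,232,268))
a=cv2.resize(im[185:285,235:305],None,fx=5.5,fy=5.5,interpolation=cv2.INTER_CUBIC)
b=cv2.resize(im[170:275,405:495],None,fx=4,fy=4,interpolation=cv2.INTER_CUBIC)
h=np.zeros((560,760,3),np.uint8); h[:a.shape[0],:a.shape[1]]=a; h[:b.shape[0],390:390+b.shape[1]]=b
cv2.imwrite('pics/c1.png',h)
w=get_calibration('wrist'); print(w, read_state()['tool_pos'])
E
```

```text
board [ 573. -223.] [149. 198.] 71.9
bins [547.   6.] [278.  70.] 2.8
black [600. 247.] [40. 39.] 28.9
silver [507. 228.] [82. 89.] 89.9
{'fx': 393.8496347733358, 'fy': 393.8496347733358, 'cx': 319.32792339962896, 'cy': 244.7352922536775, 'dist': array([-0.00448244,  0.        ,  0.        ,  0.        ,  0.        ]), 'origin': array([ 0.21885073, -0.5094715 ,  0.38502782]), 'attitude': array([-1.49977265e+01,  5.12359844e-02, -7.41669067e+01])} [ 0.15029418 -0.52856657  0.21791222]
```

View pics/c1.png

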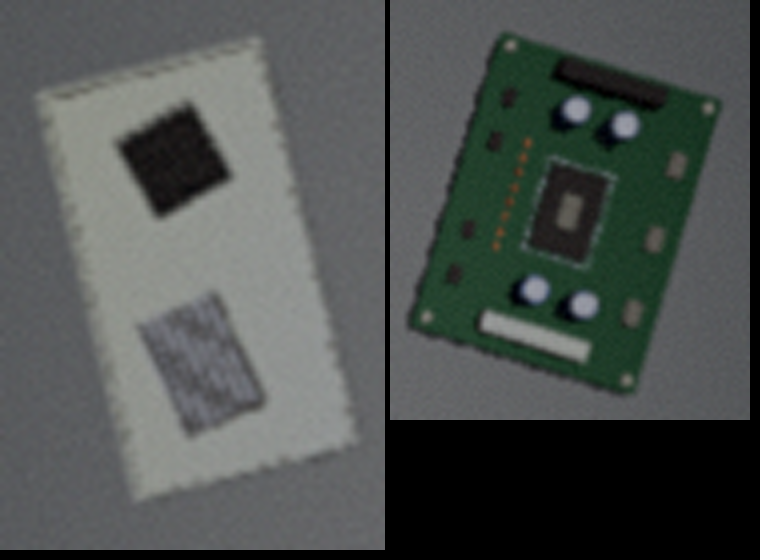

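The crop confirms it: finned silver heatsink on the tray, with its long axis at about +25° yaw. The chip is in the middle of the board, at about -18°. Next I move the wrist camera over the board.

{"name": "carry_out", "arguments": {"motion": "46.6 -17.8 0 0 0 0.59; 46.6 -17.8 0 0 0 0.59; 46.6 -17.8 0 0 0 0.59; 46.6 -17.8 0 0 0 0.59; 46.6 -17.8 0 0 0 0.59; 46.6 -17.8 0 0 0 0.59; 46.6 -17.8 0 0 0 0.59; 46.6 -17.8 0 0 0 0.59"}}

```text
t: 1.1
tool_pos: [0.5406, -0.2369, 0.2183]
eef_rot: [180.0, 0.0, -17.9]
wrist_force: [-0.0, 0.1, -1.2]
width: 0.0926
grip_force: 0.0
```

{"name": "carry_out", "arguments": {"motion": "0 0 5 0 0 0; 0 0 5 0 0 0; 0 0 5 0 0 0; 0 0 5 0 0 0"}}

```text
t: 1.6
tool_pos: [0.5398, -0.2399, 0.1707]
eef_rot: [179.9, -0.2, -18.0]
wrist_force: [0.2, 0.3, 0.4]
width: 0.0926
grip_force: 0.0
```

```bash
python3 - <<'E'
from h import *
import pickle
s=read_state(); c=get_calibration('wrist'); im=snapshot('wrist')
cv2.imwrite('pics/wb1.png',im); pickle.dump(c,open('wb1.pkl','wb'))
print(s['t'],s['tool_pos'],s['eef_rot'],s['joints'],s['wrist_force'],c['origin'],c['attitude'])
E
```

```text
1.6 [ 0.539768   -0.23987567  0.17069121] [ 1.79946070e+02 -1.76228026e-01 -1.80314218e+01] [-3.47718669e+01  2.08305244e+01  8.63950362e+01 -9.26519272e-04
  7.25901463e+01  7.32599137e+01] [0.21345218 0.25068127 0.44654257] [ 0.6070679  -0.26200178  0.33797941] [-1.48220262e+01 -8.56639539e-02 -1.08058824e+02]
```

View pics/wb1.png

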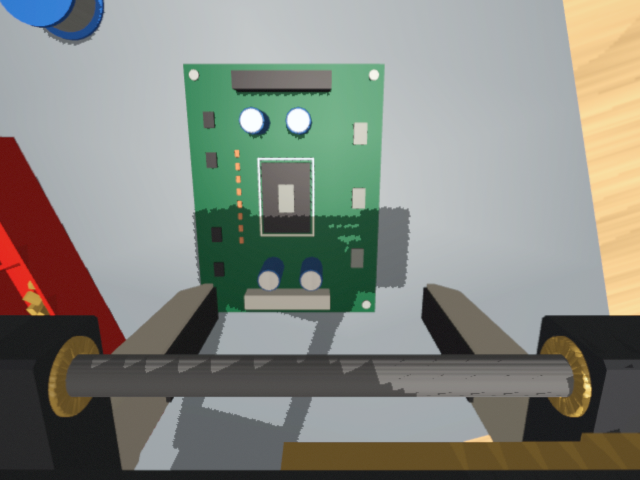

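Wrist view: chip centred at (286,198), its white frame spanning (258..314, 158..236), bins at left. I'll take a second view shifted sideways, then go on to the tray.

{"name": "carry_out", "arguments": {"motion": "0 -4.5 0 0 0 0; 0 -9 0 0 0 0; 0 -9 0 0 0 0"}}

```text
t: 2.02
tool_pos: [0.5679, -0.1509, 0.1701]
eef_rot: [-180.0, -0.1, -17.8]
wrist_force: [0.2, -0.2, 0.3]
width: 0.0932
grip_force: 0.0
```

```bash
cat >> h.py <<'E'
def chip(im):  # grey patch, dark chip outline (white frame hole) near image
    g=cv2.cvtColor(im,cv2.COLOR_BGR2HSV); H,S,V=[g[...,i].astype(int) for i in range(3)]
    green=((H>40)&(H<90)&(S>80)).astype(np.uint8)
    b=blobs(green,2000)[0]; board=np.zeros(green.shape,np.uint8); cv2.drawContours(board,[cv2.convexHull(b)],-1,255,-1)
    m=(board>0)&(green==0)
    out=[]
    for k in blobs(m,800):
        r=cv2.minAreaRect(k); a=max(r[1]);q=min(r[1])
        if cv2.contourArea(k)>.85*a*q and 1.2<a/q<1.75: out.append(r)
    return out
E
python3 - <<'E'
from h import *
import pickle
s=read_state(); c=get_calibration('wrist'); im=snapshot('wrist')
cv2.imwrite('pics/wb2.png',im); pickle.dump(c,open('wb2.pkl','wb'))
print(s['t'],s['tool_pos'],s['eef_rot'])
c1=pickle.load(open('wb1.pkl','rb'))
r1=chip(cv2.imread('pics/wb1.png'));r2=chip(im); print(r1);print(r2)
if r1 and r2:
    print(tri(c1,r1[0][0],c,r2[0][0]))
    for cc,r in((c1,r1[0]),(c,r2[0])):
        P=onplane(cc,cv2.boxPoints(r),.024)*1000; q=cv2.minAreaRect(P[:,:2].astype(np.float32)); print(q)
# silver seed from top
ct=get_calibration('top'); cr=np.array([[138,325],[215,293],[268,402],[190,437]])/5.5+[235,185]
P=onplane(ct,cr,.04)*1000; print(P.mean(0),cv2.minAreaRect(P[:,:2].astype(np.float32)))
E
```

```text
2.025 [ 0.56791849 -0.15089915  0.17009109] [-1.79968924e+02 -1.19339055e-01 -1.77971749e+01]
[((285.5, 196.5), (79.0, 57.0), 90.0)]
[((403.2172546386719, 195.56869506835938), (58.59314727783203, 81.29499053955078), 2.2906100749969482)]
(array([ 0.5743571 , -0.22347768,  0.02475235]), np.float64(0.00015242468797852527))
((573.6259155273438, -222.5395050048828), (46.723934173583984, 63.424110412597656), 71.74372100830078)
((573.2184448242188, -223.96751403808594), (48.05892562866211, 66.53461456298828), 71.91705322265625)
[502.19544373 230.63452612  40.        ] ((502.5382995605469, 230.54949951171875), (58.12416458129883, 39.50502014160156), 24.999006271362305)
```

{"name": "carry_out", "arguments": {"motion": "-20.1 -32.3 0 0 0 -0.747; -20.1 -32.3 0 0 0 -0.747; -20.1 -32.3 0 0 0 -0.747; -20.1 -32.3 0 0 0 -0.747; -20.1 -32.3 0 0 0 -0.747; -20.1 -32.3 0 0 0 -0.747; -20.1 -32.3 0 0 0 -0.747; -20.1 -32.3 0 0 0 -0.747"}}

```text
t: 3.08
tool_pos: [0.476, 0.2155, 0.1691]
eef_rot: [179.9, -0.0, 24.9]
wrist_force: [0.9, -0.5, 0.6]
width: 0.0932
grip_force: 0.0
```

{"name": "carry_out", "arguments": {"motion": "0 0 0 0 0 0; 0 0 0 0 0 0"}}

```text
t: 3.32
tool_pos: [0.4761, 0.2148, 0.1687]
eef_rot: [180.0, 0.0, 24.7]
wrist_force: [-0.3, 0.4, -0.7]
width: 0.0928
grip_force: 0.0
```

```bash
python3 - <<'E'
from h import *
import pickle
s=read_state(); c=get_calibration('wrist'); im=snapshot('wrist')
cv2.imwrite('pics/wt1.png',im); pickle.dump(c,open('wt1.pkl','wb'))
print(s['t'],s['tool_pos'],s['eef_rot'])
E
```

```text
3.325 [0.47606468 0.21477353 0.16866808] [1.79986077e+02 3.19848008e-03 2.47033068e+01]
```

View pics/wt1.png

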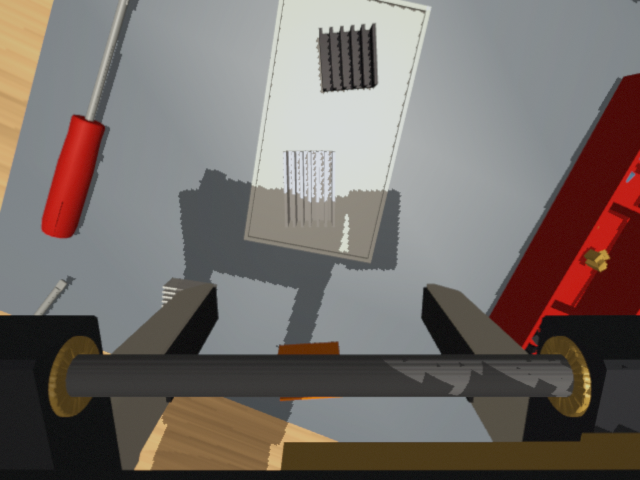

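{"name": "carry_out", "arguments": {"motion": "0 -3 2 0 0 0; 0 -6 4 0 0 0; 0 -6 4 0 0 0; 0 -6 4 0 0 0"}}

```text
t: 3.88
tool_pos: [0.4509, 0.2702, 0.1291]
eef_rot: [180.0, -0.0, 24.8]
wrist_force: [1.2, -0.3, -0.9]
width: 0.0928
grip_force: 0.0
```

```bash
python3 - <<'E'
from h import *
import pickle
s=read_state(); c=get_calibration('wrist'); im=snapshot('wrist')
cv2.imwrite('pics/wt2.png',im); pickle.dump(c,open('wt2.pkl','wb'))
print(s['t'],s['tool_pos'],s['eef_rot'])
E
```

```text
3.875 [0.45092495 0.27020548 0.12907853] [ 1.79968349e+02 -3.49992160e-02  2.48431806e+01]
```

View pics/wt2.png

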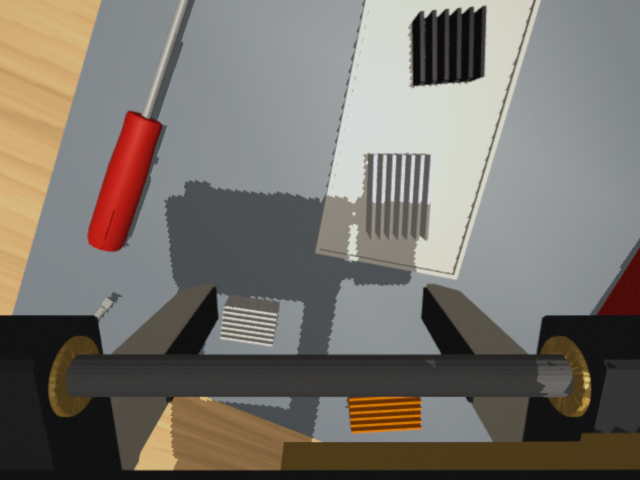

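View 1: silver heatsink at about (283..335, 151..227). View 2: (366..432, 153..240), with fins nearly parallel to tool x. The small silver (250,320) and the orange (385,413) are off the tray. I'll enlarge both to pick the fin-top corners.

```bash
python3 - <<'E'
import cv2,numpy as np
a=cv2.imread('pics/wt1.png')[140:240,270:350]; b=cv2.imread('pics/wt2.png')[145:250,355:445]
h=np.zeros((530,800,3),np.uint8)
a=cv2.resize(a,None,fx=4,fy=5,interpolation=cv2.INTER_NEAREST);b=cv2.resize(b,None,fx=5,fy=5,interpolation=cv2.INTER_NEAREST)
h[:500,:320]=a;h[:525,345:795]=b; cv2.imwrite('pics/c2.png',h)
E
```

```text
(no output)
```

View pics/c2.png

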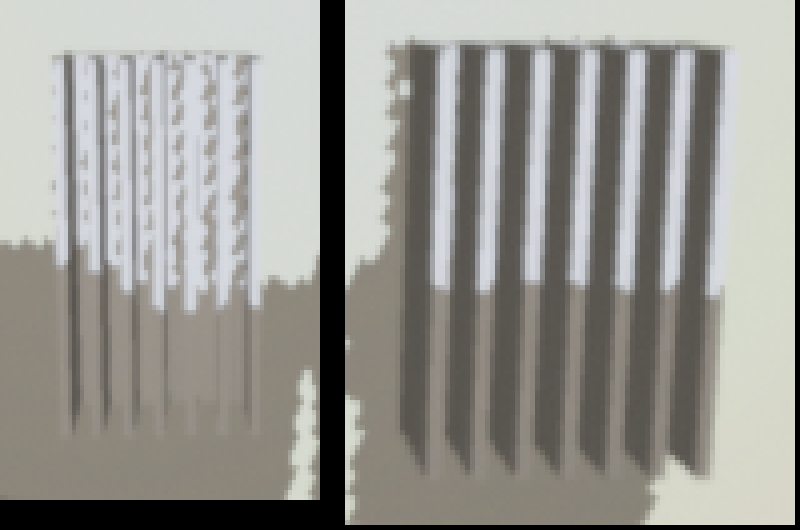

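```bash
python3 - <<'E'
from h import *
import pickle
c1,c2=[pickle.load(open(f'wt{i}.pkl','rb')) for i in(1,2)]
A=np.array([[52,53],[258,53],[260,435],[64,435]])/[4,5]+[270,140]
B=(np.array([[437,47],[738,47],[712,476],[418,474]])-[345,0])/5+[355,145]
P=np.array([tri(c1,a,c2,b)[0] for a,b in zip(A,B)])*1000; print(P.round(1),P.mean(0))
for c,p in((c1,A),(c2,B)):
    Q=onplane(c,p,.04)*1000; print(Q[:,:2].mean(0),cv2.minAreaRect(Q[:,:2].astype(np.float32)))
    d=Q[0]+Q[1]-Q[2]-Q[3]; print(np.degrees(np.arctan2(d[1],d[0])))
print(tri(c1,A.mean(0),c2,B.mean(0)))
# tray rim & floor: contour in view 2 for finger room
s=read_state();print(s['tool_pos'],s['eef_rot'],s['t'])
E
```

```text
[[522.  264.9  39.4]
 [537.8 230.8  41.9]
 [487.  206.3  41.3]
 [469.3 240.2  32.9]] [504.01418416 235.54622675  38.90487949]
[504.50834748 235.55668151] ((504.5077819824219, 235.55471801757812), (57.76567077636719, 37.6411247253418), 25.62559700012207)
25.628695053371818
[504.19333483 235.65489759] ((504.35888671875, 235.468017578125), (56.231815338134766, 39.5322265625), 24.399356842041016)
24.88680522459132
(array([0.50495277, 0.2358066 , 0.03911374]), np.float64(0.00018801575121399412))
[0.45124516 0.27013406 0.12936214] [ 1.79968401e+02 -7.62790894e-02  2.48118431e+01] 3.925
```

{"name": "carry_out", "arguments": {"motion": "3.4 5.4 0 0 0 -0.007; 3.4 5.4 3 0 0 -0.007; 3.4 5.4 5 0 0 -0.007; 3.4 5.4 5 0 0 -0.007; 3.4 5.4 5 0 0 -0.007", "fingers": 6.2, "squeeze": 20}}

```text
t: 4.55
tool_pos: [0.5048, 0.2359, 0.0799]
eef_rot: [180.0, -0.1, 25.2]
wrist_force: [0.0, -1.3, -0.7]
width: 0.062
grip_force: 0.0
```

```bash
python3 - <<'E'
from h import *
s=read_state();c=get_calibration('wrist');im=snapshot('wrist');cv2.imwrite('pics/wt3.png',im)
print(s['t'],s['tool_pos'],s['eef_rot'],s['width'])
t=s['tool_pos'];p=np.radians(s['eef_rot'][2]);x=np.array([np.cos(p),np.sin(p)]);y=np.array([x[1],-x[0]])
d=np.array([.5044,.2356])-t[:2];print('to go',d@x,d@y)
cv2.imwrite('pics/c3.png',im)
E
```

```text
4.55 [0.50477977 0.23585805 0.07990173] [ 1.79972603e+02 -1.10392682e-01  2.52187452e+01] 0.06200277154004856
to go -0.00045352062860226183 7.164222777477849e-05
```

View pics/c3.png

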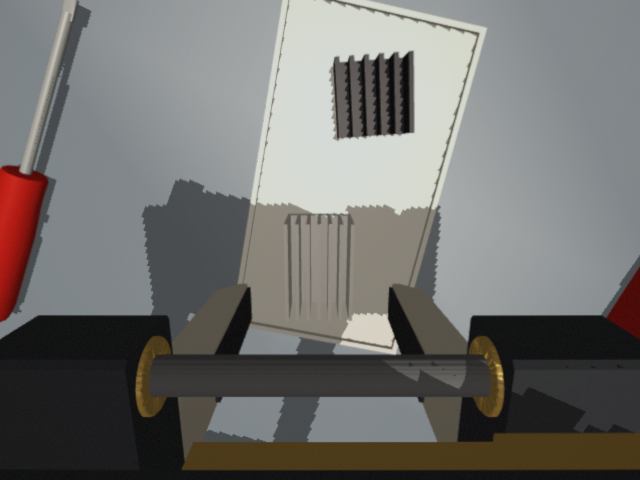

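The heatsink is centred between the fingers (x about 319, fins vertical). I'll descend and close.

{"name": "carry_out", "arguments": {"motion": "0 0 3 0 0 0; 0 0 5 0 0 0; 0 0 6 0 0 0; 0 0 6.4 0 0 0; 0 0 6.4 0 0 0; 0 0 6.4 0 0 0"}}

```text
t: 5.35
tool_pos: [0.5043, 0.2363, 0.0155]
eef_rot: [180.0, -0.1, 25.3]
wrist_force: [-0.0, -0.3, -0.8]
width: 0.0617
grip_force: 0.0
```

{"name": "carry_out", "arguments": {"motion": "0 0 0 0 0 0; 0 0 0 0 0 0; 0 0 0 0 0 0; 0 0 0 0 0 0; 0 0 0 0 0 0; 0 0 0 0 0 0", "fingers": 3, "squeeze": 20}}

```text
t: 6.1
tool_pos: [0.5037, 0.2361, 0.0148]
eef_rot: [180.0, -0.0, 25.3]
wrist_force: [0.1, -0.8, 1.7]
width: 0.0379
grip_force: 20.0
```

{"name": "carry_out", "arguments": {"motion": "0 0 -1 0 0 0; 0 0 -3 0 0 0; 0 0 -6 0 0 0; 0 0 -9 0 0 0; 0 0 -12 0 0 0; 0 0 -13 0 0 0; 0 0 -13 0 0 0; 0 0 -13 0 0 0"}}

```text
t: 7.1
tool_pos: [0.5028, 0.2359, 0.1433]
eef_rot: [-180.0, 0.1, 25.3]
wrist_force: [-0.5, -1.0, -0.6]
width: 0.0376
grip_force: 20.0
```

```bash
python3 - <<'E'
from h import *
s=read_state();c=get_calibration('wrist');im=snapshot('wrist');cv2.imwrite('pics/wh.png',im);cv2.imwrite('pics/sh.png',snapshot('scene'))
print(s['t'],s['tool_pos'],s['eef_rot'],s['width'],s['grip_force'],s['wrist_force'],s['joints'])
t=s['tool_pos'];p=np.radians(s['eef_rot'][2]);x=np.array([np.cos(p),np.sin(p)]);y=np.array([x[1],-x[0]])
d=np.array([.5740,-.2233])-t[:2];print('to go',d@x*100,d@y*100,np.radians(s['eef_rot'][2]+18.1))
cv2.imwrite('pics/c4.png',cv2.resize(im[190:470,210:430],None,fx=2.1,fy=2.1))
E
```

```text
7.1 [0.50281297 0.23588374 0.14334354] [-1.79973571e+02  1.33357493e-01  2.52559202e+01] 0.0375748987369939 19.994142651557922 [-0.46417983 -1.02897589 -0.58723775] [ 1.36256555e+01  1.89630258e+01  9.32736779e+01 -1.07672876e-03
  6.78992438e+01  7.83701724e+01]
to go -13.153400011044871 44.56636715382638 0.756703557734654
```

View pics/c4.png

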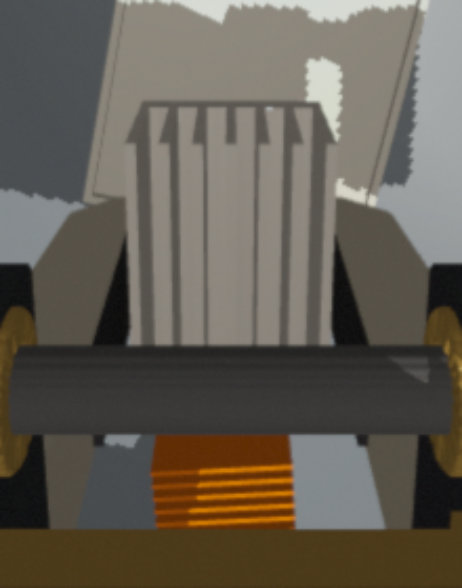

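The heatsink is held upright. Its front top edge is at crop y≈143 (x 128..335) and its front bottom edge at y≈103 (x 140..320). From these I'll work out its offset in the tool frame.

```bash
python3 - <<'E'
from h import *
s=read_state();c=get_calibration('wrist');T=rot(s['eef_rot']);t=s['tool_pos']
for n,p,z in(('top',[[128,143],[335,143]],.025),('bot',[[140,103],[320,103]],-.007)):
    q=np.array(p)/2.1+[210,190]; print(n,((onplane(c,q,t[2]+z)-t)@T*1000).round(1))
p=np.radians(s['eef_rot'][2]);x=np.array([np.cos(p),np.sin(p)]);y=np.array([x[1],-x[0]])
d=np.array([.5740,-.2233])-t[:2];print(t,s['eef_rot'],'to go',d@x*100,d@y*100)
E
```

```text
top [[ 27.9 -18.1 -25.1]
 [ 27.9  19.  -25.1]]
bot [[ 27.2 -19.3   6.9]
 [ 27.2  19.7   6.9]]
[0.50285974 0.23588106 0.14329688] [-1.79969759e+02  1.46043737e-01  2.52530398e+01] to go -13.155275661364863 44.564790926225456
```

{"name": "carry_out", "arguments": {"motion": "-0.7 2.2 0 0 0 0.04; -2.2 7.6 0 0 0 0.13; -4 13.4 0 0 0 0.23; -5.7 19.2 0 0 0 0.325; -7.4 25 0 0 0 0.42; -9.1 30.8 0 0 0 0.52; -10.8 36.6 0 0 0 0.62; -12.2 41.2 0 0 0 0.7"}}

```text
t: 8.2
tool_pos: [0.5688, -0.191, 0.1436]
eef_rot: [-180.0, 0.1, -15.1]
wrist_force: [0.5, 0.7, -0.4]
width: 0.0376
grip_force: 20.0
```

```bash
cat > go.py <<'E'
from h import *
s=read_state();t=s['tool_pos'];p=np.radians(s['eef_rot'][2]);x=np.array([np.cos(p),np.sin(p)]);y=np.array([x[1],-x[0]])
d=np.array([.5740,-.2233])-t[:2];print(s['t'],t,s['eef_rot'],s['width'],s['grip_force'],s['wrist_force'],'to go cm',d@x*100,d@y*100,(t[2]-.0395)*100,np.radians(s['eef_rot'][2]+18.1))
E
python3 go.py
```

```text
8.2 [ 0.56882449 -0.19102209  0.14357141] [-1.79986578e+02  7.51276688e-02 -1.50904787e+01] 0.03759621017939625 19.993082284927368 [ 0.48268029  0.73304107 -0.41533426] to go cm 1.3400395570561285 2.981742632878216 10.407141148690327 0.05252605570610527
```

{"name": "carry_out", "arguments": {"motion": "0.7 1.5 0 0 0 0.03; 1.3 3 0 0 0 0.052; 1.3 3 1.5 0 0 0.052; 1.3 3 3.5 0 0 0.052; 1.3 3 5.5 0 0 0.052; 1.3 3 6.5 0 0 0.052; 1.3 3 6.5 0 0 0.052; 1.3 3 6.5 0 0 0.052"}}

```text
t: 9.2
tool_pos: [0.5745, -0.2207, 0.0803]
eef_rot: [180.0, -0.1, -17.8]
wrist_force: [-0.3, 0.2, -1.3]
width: 0.0379
grip_force: 20.0
```

```bash
python3 go.py; python3 - <<'E'
from h import *
im=snapshot('wrist');cv2.imwrite('pics/w5.png',im);c=get_calibration('wrist')
# board outline & parts from here: check centre from blobs
g=cv2.cvtColor(im,cv2.COLOR_BGR2HSV);H,S,V=[g[...,i].astype(int) for i in range(3)]
E
```

```text
9.2 [ 0.57450781 -0.22066081  0.0803049 ] [ 1.79989477e+02 -6.17257099e-02 -1.77920614e+01] 0.03789477776992628 19.99406397342682 [-0.26963788  0.16014995 -1.34830052] to go cm 0.032291402220739604 0.26681265434583756 4.08048987022395 0.005374542783867096
```

View pics/w5.png

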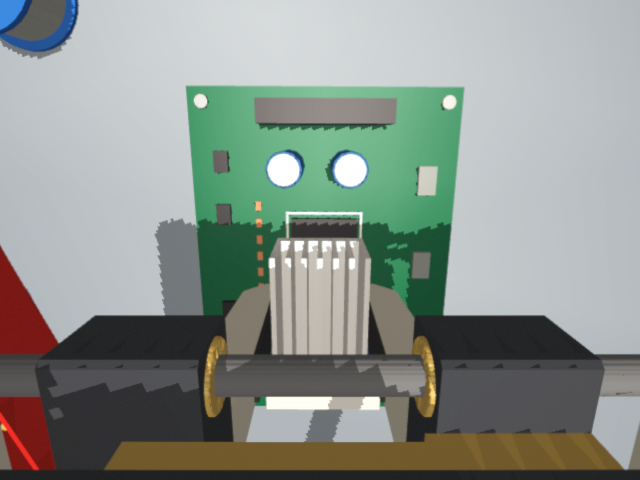

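View: chip front edge is visible at row ~218, x 292..358 (centre 325). The heatsink is centred at 319.5, so a small sideways shift remains. I'll quantify it from this picture.

```bash
python3 - <<'E'
from h import *
s=read_state();c=get_calibration('wrist');T=rot(s['eef_rot']);t=s['tool_pos'];im=cv2.imread('pics/w5.png')
print(im[222:224,284:300].max(2)); print(im[222:224,350:368].max(2)); print(im[208:226,325].max(1))
for n,p,z in(('frame',[[287,213],[362,213]],.0205),('chip',[[292,218.5],[358,218.5]],.024),('board far',[[188,87],[463,87]],.02)):
    print(n,((onplane(c,p,z)-t)@T*1000).round(1))
for n,p,z in(('cap',[[284,169],[350,169]],.055),):
    P=onplane(c,p,z); print(P.round(4), ((P-t)@T*1000).round(1))
b=np.array([.574,-.2233,0]); a=np.radians(-18.1); B=np.array([[np.cos(a),-np.sin(a)],[np.sin(a),np.cos(a)]])
print('cap expected',(B@np.array([[58,-12],[58,20]]).T/1000).T+b[:2])
E
```

```text
[[ 99 149 224 254 211 162 125 108  99  80  78  86 107 110 109 110]
 [ 96 142 206 219 178 126  94  81  69  58  58  73 104 110 106 106]]
[[112 113 112 112 112 111 104 105 110 195 255 255 168 158 160 153 126 120]
 [109 110 108 108 108 102  79  86 105 192 255 252 151 119 120 114  94  91]]
[174 174 169 154 233 255 220 178 170 147  92 101 113 113 104  73  55  52]
frame [[ 29.7 -18.4  60.1]
 [ 29.7  25.4  60.1]]
chip [[ 27.1 -15.3  56.6]
 [ 27.1  22.8  56.6]]
board far [[ 98.7 -70.6  60.7]
 [ 98.7  78.3  60.7]]
[[ 0.6345 -0.2227  0.055 ]
 [ 0.6247 -0.253   0.055 ]] [[ 57.5 -16.6  25.6]
 [ 57.5  15.2  25.6]]
cap expected [[ 0.6254018  -0.25272542]
 [ 0.63534344 -0.22230892]]
```

{"name": "carry_out", "arguments": {"motion": "0 0.15 0 0 0 0.003; 0 0.31 0.5 0 0 0.003; 0 0.31 1.2 0 0 0.003; 0 0.31 2 0 0 0.003; 0 0.31 2.8 0 0 0.003; 0 0.31 3.3 0 0 0.003; 0 0.31 3.5 0 0 0.003; 0 0.31 3.5 0 0 0.003"}}

```text
t: 10.25
tool_pos: [0.5731, -0.2238, 0.0445]
eef_rot: [-180.0, 0.0, -18.0]
wrist_force: [0.5, -0.7, -0.1]
width: 0.038
grip_force: 20.0
```

{"name": "carry_out", "arguments": {"motion": "0 0 0 0 0 0; 0 0 0 0 0 0; 0 0 0 0 0 0; 0 0 0 0 0 0"}}

```text
t: 10.75
tool_pos: [0.5731, -0.2239, 0.0448]
eef_rot: [180.0, -0.0, -18.0]
wrist_force: [0.1, 0.0, -1.6]
width: 0.038
grip_force: 20.0
```

```bash
python3 go.py; python3 - <<'E'
from h import *
cv2.imwrite('pics/w6.png',snapshot('wrist'))
E
python3 go.py
```

```text
10.75 [ 0.57310079 -0.22386627  0.04477058] [ 1.79997717e+02 -1.05922558e-02 -1.80049527e+01] 0.03798140676904341 19.994194507598877 [ 0.06422188  0.03021428 -1.58180964] to go cm 0.06801379451278626 -0.08164822987038609 0.5270582392810321 0.0016588888067924808
10.8 [ 0.57308472 -0.2238342   0.04470961] [ 1.79999344e+02 -5.22580013e-03 -1.80013882e+01] 0.03792560427778481 19.994046092033386 [-0.48839998 -0.70155726 -1.18153098] to go cm 0.07053913761467939 -0.07909085057140368 0.5209607931937434 0.0017211003450167224
```

```bash
python3 - <<'E'
from h import *
import pickle
def rep(n,c,s=None):
    im=cv2.imread(f'pics/{n}.png'); g=cv2.cvtColor(im,cv2.COLOR_BGR2HSV);H,S,V=[g[...,i].astype(int) for i in range(3)]
    gm=(H>40)&(H<90)&(S>80)
    if s is not None: gm[250:]=0
    hull=cv2.convexHull(blobs(gm,1500)[0]); box=hull.reshape(-1,2)
    mask=np.zeros(gm.shape,np.uint8);cv2.drawContours(mask,[hull],-1,1,-1)
    w=(V>215)&(S<60)&(mask>0); 
    for k in blobs(w,300)[:5]:
        (u,v),r=cv2.minEnclosingCircle(k); a=cv2.contourArea(k)/(np.pi*r*r)
        if a>.8:
            P=onplane(c,[[u,v]],.055)[0]; print(n,'cap',round(u,1),round(v,1),round(r,1),P[:2].round(4), ((P-s['tool_pos'])@rot(s['eef_rot'])*1000).round(1) if s else '')
    top=box[:,1].min()
    if s:
        Q=(onplane(c,box,.02)-s['tool_pos'])@rot(s['eef_rot'])*1000
        f=Q[(box[:,1]<200)]; print('far edge x',f[:,0].max().round(1),'y ext at far',[(q[0].round(1),q[1].round(1)) for q in f[np.argsort(f[:,0])[-4:]]], 'y range',Q[:,1].min().round(1),Q[:,1].max().round(1))
        fr=w.copy(); r=np.argwhere(fr[180:300,270:380]); 
        k=[b for b in blobs(w[:, :],8)]
        for b in k: print('white',cv2.boundingRect(b))
s=read_state();c=get_calibration('wrist')
rep('wb1',pickle.load(open('wb1.pkl','rb')));rep('wb2',pickle.load(open('wb2.pkl','rb')))
rep('w6',c,s)
E
```

```text
wb1 cap 298.0 120.0 11.7 [ 0.6244 -0.2527] 
wb1 cap 250.8 119.8 11.7 [ 0.6346 -0.222 ] 
wb2 cap 436.0 119.4 12.0 [ 0.6241 -0.2533] 
wb2 cap 389.0 119.0 12.1 [ 0.6341 -0.2227] 
w6 cap 265.6 175.4 20.0 [ 0.6343 -0.222 ] [ 57.6 -20.7 -10.3]
w6 cap 347.6 175.7 19.9 [ 0.6242 -0.2526] [ 57.5  11.6 -10.3]
far edge x 99.6 y ext at far [(np.float64(96.6), np.float64(-75.6)), (np.float64(99.1), np.float64(74.2)), (np.float64(99.5), np.float64(-39.5)), (np.float64(99.6), np.float64(-75.2))] y range -76.0 74.8
white (246, 156, 40, 40)
white (328, 156, 40, 40)
white (273, 224, 90, 19)
white (459, 85, 15, 17)
white (161, 85, 15, 16)
white (322, 241, 10, 9)
white (295, 241, 9, 9)
white (308, 241, 10, 9)
white (281, 241, 9, 9)
white (336, 241, 9, 9)
white (350, 241, 9, 8)
```

{"name": "carry_out", "arguments": {"motion": "0.01 -0.04 0.2 0 0 0.001; 0.01 -0.08 0.4 0 0 0.001; 0.01 -0.08 0.57 0 0 0.001; 0.01 -0.08 0.57 0 0 0.001; 0.01 -0.08 0.57 0 0 0.001; 0.01 -0.08 0.57 0 0 0.001; 0.01 -0.08 0.57 0 0 0.001; 0.01 -0.08 0.57 0 0 0.001"}}

```text
t: 11.8
tool_pos: [0.5734, -0.2231, 0.039]
eef_rot: [180.0, -0.0, -18.1]
wrist_force: [0.2, -0.2, -0.3]
width: 0.038
grip_force: 20.0
```

```bash
python3 go.py; python3 - <<'E'
from h import *
im=snapshot('wrist');cv2.imwrite('pics/w7.png',im); s=read_state();c=get_calibration('wrist')
g=cv2.cvtColor(im,cv2.COLOR_BGR2HSV);w=(g[...,2]>215)&(g[...,1]<60); w[:150]=0; w[300:]=0; w[:,:200]=0; w[:,450:]=0
for b in blobs(w,8):
    (u,v),r=cv2.minEnclosingCircle(b); print(cv2.boundingRect(b), ((onplane(c,[[u,v]],.055)[0]-s['tool_pos'])@rot(s['eef_rot'])*1000).round(1))
E
python3 go.py
```

```text
11.8 [ 0.57342532 -0.22312624  0.03902559] [ 1.79999369e+02 -5.36851657e-03 -1.80621839e+01] 0.038007602770397234 19.994298219680786 [ 0.21419701 -0.15264393 -0.34401021] to go cm 0.060022980837799535 -0.00129830632493512 -0.04744128631726588 0.0006600162889175824
(246, 157, 40, 41) [ 57.5 -20.  -16. ]
(331, 157, 40, 41) [ 57.5  12.2 -16. ]
(273, 227, 93, 15) [ 35.7   0.3 -16. ]
(322, 241, 10, 14) [ 29.9   3.1 -16. ]
(308, 241, 10, 14) [ 29.9  -2.1 -16. ]
(336, 241, 9, 14) [ 30.    8.7 -16. ]
(281, 241, 9, 14) [ 29.9 -13.2 -16. ]
(295, 241, 9, 9) [ 30.8  -7.6 -16. ]
(316, 258, 7, 10) [ 23.5   0.5 -16. ]
(333, 258, 7, 10) [ 23.5   7.1 -16. ]
(284, 258, 7, 9) [ 23.7 -12.6 -16. ]
(349, 258, 7, 10) [ 23.5  13.6 -16. ]
(300, 258, 7, 9) [ 23.7  -6.1 -16. ]
(269, 258, 6, 9) [ 23.7 -18.8 -16. ]
(350, 241, 5, 5) [ 31.7  13.3 -16. ]
11.85 [ 0.57341869 -0.22309077  0.0389763 ] [-1.79999382e+02 -1.92536582e-03 -1.80585826e+01] 0.03783089756176965 19.99406486749649 [-0.07634098 -0.04233184  0.68897566] to go cm 0.06175356657051333 0.0018722045441308907 -0.0523696328485361 0.0007228705248304831
```

Centred within about 0.5 mm, level, underside about 8 mm above the chip, and steady. I'm handing it in.

```bash
python3 -c "from station import hand_in; print(hand_in())"
```

```text
the job is handed in; nothing more can be done
None
```

The silver heatsink is held level and steady about 8 mm above the chip, centred to within about 0.5 mm and aligned with its long sides; the job was handed in at 11.9 s, and the hand-in returned no verdict.

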